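# Set the stock tags on the culture-dish bins

### The arm

A 6-joint arm with a two-finger parallel gripper is mounted at the origin on the work surface. World frame = base frame: x ahead of the robot, y to its left, z up, the work surface at z = 0. Lengths are in m, angles in degrees, forces in N, time in s.
With the tool pointing down it reaches from about 0.275 to 1 m from the base axis. Payload 8.4 kg.
Tool frame: the origin (TCP) lies midway between the tips of the shut fingers; the grasp point (between the pads) lies 19 mm behind it; z points along the fingers, y is the line along which they close (so a half turn about z gives the same grasp; the last joint's range is limited). The gripper opens to 85 mm and grips with 20 to 120 N. Pads are 22 mm wide; open, the fingers measure 114 mm over their backs; the gripper's body (76 mm by 85 mm) begins 54 mm behind the grasp point. The pads swing forward as they close: fully open they stand 13 mm farther back than shut.
Start: joints at [-73.018, 20.225, 93.587, -0, 66.188, -0.138], TCP at [0.184, -0.597, 0.231] pointing down, gripper open.
Joint ranges: [-150.9, 150.9], [-52.94, 120.26], [3.33, 152.33], [-74.26, 254.26], [0, 154.13], [-172.89, 172.89]. Speed limits (degrees/s): [127.2, 127.2, 159.86, 180, 180, 180].

### API

Orientations are given as a 3x3 rotation matrix whose columns are the frame's x, y, z axes.
In Python, from rig import monitor, viewer, manip, look_for gives the robot as it stands.
- The arm moves only by the shell command python3 -m pendant 'ROWS'. ROWS is a JSON object of lists of equal length, an entry for each row: "delta_pos": the shift along the world's x, y, z in cm, a list of three; "spin": the turn about the world's z in rad; "gripper": the closure, from -1 (fully open) to 1 (shut). In form: {"delta_pos": [[x, y, z], ...], "spin": [spin, ...], "gripper": [gripper, ...]}. A call has 1 to 8 rows; each row shifts and turns the commanded pose from where the row before left it; what a row does not reach is not made up. A row lasts 1/12 s, in which the tool goes at most 41.7 mm and 7.16 degrees, less where a joint would pass 70% of its speed; a pose out of reach is approached as far as the arm can. A call is refused whole if a number of a shift passes 4.17 or a number of a turn 0.125, either way. A call with a gripper value outside its range is refused whole. The fingers move at their own pace and stop on an object; the grip force is fixed at half the most. Time passes only in rows, so rows that do not move let the fingers close. It gives the time, the measured TCP pose, the force, the opening and the grip force at its end, in the units of the state.
- monitor.get_obs(): the state, without advancing time (a new reading comes with each control period).
- viewer.camera(name): name is "side" or "top" or "wrist"; returns the picture (384x512x3 uint8, red, green, blue); there is no depth.
- viewer.camera_params(name): a dict with "vertical_fov" (degrees; the focal length in pixels is half the picture's height over the tangent of half this angle, whatever the lens; pixels are square), "cx", "cy" (the principal point, pixels), "rvec" (rotation vector, rad) and "tvec" (3), from world to camera coordinates, as OpenCV has them. Camera axes: x right, y down, z forward; pixel columns grow to the right and rows downward; lengths in m; the calibration is good to about 2 mm. A picture is of the moment at which its call begins: read the wrist's pose just before it. camera_params takes no time and is no camera call; for the wrist camera it gives the pose at the moment of the call.
- manip.close_job(): hands the job in; it is judged then, once.
Trained networks look in the newest picture that a camera, given by its name, has taken for a name from the list of things; names that differ only in an ending like _2 or _b are one class to them, and where a whole thing is asked for, a point or a joint stands for the part that bears it (a point fixed in the world has none). Each returns a list of dicts, best first, with "conf" (0 to 1); they miss things now and then, are a little off and sometimes report something else, mostly with a low value. They report only what shows in the picture. A call takes as long as a camera call.
- look_for(thing, camera): "position" ([x, y, z] in m, in the coordinates of the camera as it stood for that picture, good to about 4 mm: the middle of the surface that is visible of it).
The state is a dict: "time_s": time; "joint_positions": joint angles; "qd": joint speeds; "joint_torque": joint torques, N m; "eef_pos": TCP position; "tcp_rot": TCP orientation; "force": force on the tool from outside, world axes, zero at the start; "torque": the same for the moment, N m; "width": opening from 0.0 (shut) to 1.0 (fully open); "finger_force": force on a finger pad.
Only numpy, scipy, OpenCV 4.12 (cv2) and the standard library are available. Lean on these libraries where they do the work, as an engineer would, in place of code of your own. Each camera call takes 0.05 s, during which the arm holds its last target. There are 200 camera calls.

### The job

Push over the hinged tags that are wrong, so that only the bins full of dishes (stacked above the rim) have their tag leaning over the bin with the raised-disc face up, and the tags of the bins that are not full lean towards the robot with the plain face up. Tip the tags over with a closed fingertip; do not flip a tag that is already right, and do not lift or displace the dishes or anything else.

Things in the scene. Friction and masses are not known exactly. Their poses are not given: they have to be found in the camera images.
- station: fixed base tray of bare steel, 205 x 400 x 12 mm, carrying a row of four dish bins side by side; origin on the table under the middle of the row of tag hinges; its x axis points from the tags towards the bins (away from the robot, give or take 0.22 rad), y along the row, z up
- bin_a_floor (a point): centre of the inner floor of one of the four alike aluminium bins (88 x 88 mm, walls 4 mm thick, rim 40 mm above this point), bins 95 mm apart in a row in an order that changes; same axes as the station (x from the tag to the bin)
- tag_a_hinge (a point): middle of the hinge line of tag a of bin a: 97 mm above the table, 56 mm to -x of the bin's centre, over a grey board 88 mm high, between ears that stand 8 mm above this line; hinge along y, axes as the station. Tag: white plastic plate 50 mm wide, 4 mm thick, 50 g, free edge 60 mm from the hinge; a raised disc 34 mm across, 4.5 mm high on one face only; neighbours 45 mm apart edge to edge
- tag_a (a joint): swing of tag a, rad: at 0 it leans 0.55 rad from upright to the robot's side (-x), plain face up; 0.55 is upright; at 1.1 it leans over its bin (+x), disc face up. Leaning, its free edge is 51 mm above the hinge line and 31 mm to the side. Swings easily (under 1 N at the edge); past upright it falls softly by its weight and rests on a stop at 0 or 1.1
- bin_b_floor (a point): centre of the inner floor of one of the four alike aluminium bins (88 x 88 mm, walls 4 mm thick, rim 40 mm above this point), bins 95 mm apart in a row in an order that changes; same axes as the station (x from the tag to the bin)
- tag_b_hinge (a point): middle of the hinge line of tag b of bin b: 97 mm above the table, 56 mm to -x of the bin's centre, over a grey board 88 mm high, between ears that stand 8 mm above this line; hinge along y, axes as the station. Tag: white plastic plate 50 mm wide, 4 mm thick, 50 g, free edge 60 mm from the hinge; a raised disc 34 mm across, 4.5 mm high on one face only; neighbours 45 mm apart edge to edge
- tag_b (a joint): swing of tag b, rad: at 0 it leans 0.55 rad from upright to the robot's side (-x), plain face up; 0.55 is upright; at 1.1 it leans over its bin (+x), disc face up. Leaning, its free edge is 51 mm above the hinge line and 31 mm to the side. Swings easily (under 1 N at the edge); past upright it falls softly by its weight and rests on a stop at 0 or 1.1
- bin_c_floor (a point): centre of the inner floor of one of the four alike aluminium bins (88 x 88 mm, walls 4 mm thick, rim 40 mm above this point), bins 95 mm apart in a row in an order that changes; same axes as the station (x from the tag to the bin)
- tag_c_hinge (a point): middle of the hinge line of tag c of bin c: 97 mm above the table, 56 mm to -x of the bin's centre, over a grey board 88 mm high, between ears that stand 8 mm above this line; hinge along y, axes as the station. Tag: white plastic plate 50 mm wide, 4 mm thick, 50 g, free edge 60 mm from the hinge; a raised disc 34 mm across, 4.5 mm high on one face only; neighbours 45 mm apart edge to edge
- tag_c (a joint): swing of tag c, rad: at 0 it leans 0.55 rad from upright to the robot's side (-x), plain face up; 0.55 is upright; at 1.1 it leans over its bin (+x), disc face up. Leaning, its free edge is 51 mm above the hinge line and 31 mm to the side. Swings easily (under 1 N at the edge); past upright it falls softly by its weight and rests on a stop at 0 or 1.1
- bin_d_floor (a point): centre of the inner floor of one of the four alike aluminium bins (88 x 88 mm, walls 4 mm thick, rim 40 mm above this point), bins 95 mm apart in a row in an order that changes; same axes as the station (x from the tag to the bin)
- tag_d_hinge (a point): middle of the hinge line of tag d of bin d: 97 mm above the table, 56 mm to -x of the bin's centre, over a grey board 88 mm high, between ears that stand 8 mm above this line; hinge along y, axes as the station. Tag: white plastic plate 50 mm wide, 4 mm thick, 50 g, free edge 60 mm from the hinge; a raised disc 34 mm across, 4.5 mm high on one face only; neighbours 45 mm apart edge to edge
- tag_d (a joint): swing of tag d, rad: at 0 it leans 0.55 rad from upright to the robot's side (-x), plain face up; 0.55 is upright; at 1.1 it leans over its bin (+x), disc face up. Leaning, its free edge is 51 mm above the hinge line and 31 mm to the side. Swings easily (under 1 N at the edge); past upright it falls softly by its weight and rests on a stop at 0 or 1.1
- stack_full_1: loose stack of five white culture dishes with lids, one piece, 56 mm across, 75 mm high, 125 g, fills its bin and stands 35 mm above the rim: a full bin; origin at the middle of its underside
- stack_full_2: loose stack of five white culture dishes with lids, one piece, 56 mm across, 75 mm high, 125 g, fills its bin and stands 35 mm above the rim: a full bin; origin at the middle of its underside
- stack_low_1: a single white culture dish with lid, loose, 56 mm across, 15 mm high, 25 g, far below the rim of its bin: not full; origin at the middle of its underside
- stack_low_2: two white culture dishes with lids, one loose piece, 56 mm across, 30 mm high, 50 g, below the rim of its bin: not full; origin at the middle of its underside
- forceps: steel forceps, 10 x 110 x 9 mm, lying on the station's tray in front of the tags, along y; loose bystander, origin at the middle of its underside
- vial: small capped vial, 24 mm across, 45 mm high, standing on the station's tray in front of the tags; loose bystander, origin at the middle of its underside
- medium_bottle: capped bottle, 60 mm across, 130 mm high, on the table left of the station; loose bystander, origin at the middle of its underside
- oil_jar: capped jar, 56 mm across, 70 mm high, on the table left of the station; loose bystander, origin at the middle of its underside
- loose_dish: a single culture dish, 56 mm across, 15 mm high, on the bare table; loose bystander, origin at the middle of its underside
- timer: flat white timer, 55 x 75 x 22 mm, on the table right of the station; loose bystander, origin at the middle of its underside

How it is judged:
By the outcome, as a careful person would: the job done as asked, in the order asked, and still so for the second after the job is handed in, with the robot touching nothing.
It also fails if it takes over 42 s, if anything falls off the work surface, if the arm or the gripper's body presses on something with over 40 N, if the wrist force passes 120 N, or if a joint passes its speed limit or range.

## Working session

There is one attempt and no reset: what is moved stays moved. The work goes in short steps, Python scripts to look and compute and a shell command to move; the robot and the scene stay as the last step left them, time stands still between calls to the robot, and variables do not carry over. Pictures are saved under pics/ and viewed, at most 10 in all, crops included, and the job is handed in when it is done.

```bash
ls; mkdir -p pics; cat > h.py <<'E'
import numpy as np, cv2
from rig import monitor, viewer, manip, look_for
def cam(n):
    p=viewer.camera_params(n); R=cv2.Rodrigues(np.array(p["rvec"],float))[0]; t=np.array(p["tvec"],float).ravel()
    f=192/np.tan(np.radians(p["vertical_fov"])/2)
    return R,t,f,p["cx"],p["cy"]
def proj(n,X):
    R,t,f,cx,cy=cam(n); c=R@np.array(X,float)+t
    return np.array([cx+f*c[0]/c[2],cy+f*c[1]/c[2]])
def ray(n,uv,z):
    R,t,f,cx,cy=cam(n); d=R.T@np.array([(uv[0]-cx)/f,(uv[1]-cy)/f,1]); o=-R.T@t
    return o+d*(z-o[2])/d[2]
def find(thing,n,mn=0.2):
    R,t,*_=cam(n)
    return [(round(d["conf"],2),np.round(R.T@(np.array(d["position"])-t),3)) for d in look_for(thing,n) if d["conf"]>mn]
E
python3 - <<'E'
from h import *
for n in("top","side"):
    im=viewer.camera(n); cv2.imwrite(f"pics/{n}0.png",im[:,:,::-1])
    R,t,*_=cam(n); print(n,-R.T@t)
    for th in("tag_a","bin_a_floor","stack_full_1","stack_low_1","stack_low_2","vial","forceps","medium_bottle","station"):
        print(th,find(th,n))
print(monitor.get_obs()["time_s"])
E
```

```text
pics
top [ 0.40143872 -0.00238589  1.16125208]
tag_a [(0.73, array([ 0.579, -0.078,  0.128])), (0.7, array([0.558, 0.018, 0.13 ])), (0.69, array([ 0.568, -0.177,  0.129]))]
bin_a_floor [(0.59, array([0.615, 0.009, 0.047]))]
stack_full_1 [(0.75, array([ 0.611, -0.175,  0.092])), (0.7, array([0.642, 0.103, 0.094])), (0.46, array([ 0.626, -0.089,  0.048])), (0.36, array([ 0.35 , -0.379,  0.015]))]
stack_low_1 [(0.69, array([0.631, 0.011, 0.033])), (0.69, array([0.581, 0.109, 0.125])), (0.68, array([ 0.628, -0.088,  0.044]))]
stack_low_2 [(0.69, array([0.631, 0.011, 0.033])), (0.69, array([0.581, 0.109, 0.125])), (0.68, array([ 0.628, -0.088,  0.044]))]
vial [(0.64, array([0.532, 0.042, 0.058]))]
forceps [(0.44, array([ 0.51 , -0.121,  0.016]))]
medium_bottle [(0.75, array([0.536, 0.442, 0.088]))]
station [(0.92, array([ 0.55 , -0.036,  0.015]))]
side [0.23351427 0.90024091 0.72066656]
tag_a [(0.54, array([ 0.563, -0.17 ,  0.128])), (0.53, array([0.57 , 0.123, 0.135]))]
bin_a_floor []
stack_full_1 [(0.75, array([ 0.557, -0.166,  0.077])), (0.67, array([0.643, 0.12 , 0.087])), (0.5, array([ 0.585, -0.181,  0.097]))]
stack_low_1 [(0.4, array([ 0.631, -0.088,  0.051]))]
stack_low_2 [(0.4, array([ 0.631, -0.088,  0.051]))]
vial [(0.56, array([0.533, 0.049, 0.045])), (0.52, array([ 0.566, -0.169,  0.125]))]
forceps [(0.63, array([0.525, 0.468, 0.084])), (0.54, array([ 0.508, -0.105,  0.018]))]
medium_bottle [(0.86, array([0.524, 0.469, 0.086]))]
station [(0.63, array([0.549, 0.058, 0.01 ]))]
1.0
```

```bash
python3 - <<'E'
import cv2
a=cv2.imread("pics/top0.png");b=cv2.imread("pics/side0.png")
cv2.imwrite("pics/top0b.png",cv2.resize(a,(800,600),interpolation=cv2.INTER_CUBIC))
cv2.imwrite("pics/side0b.png",cv2.resize(b,(800,600),interpolation=cv2.INTER_CUBIC))
E
```

```text
(no output)
```

View pics/top0b.png

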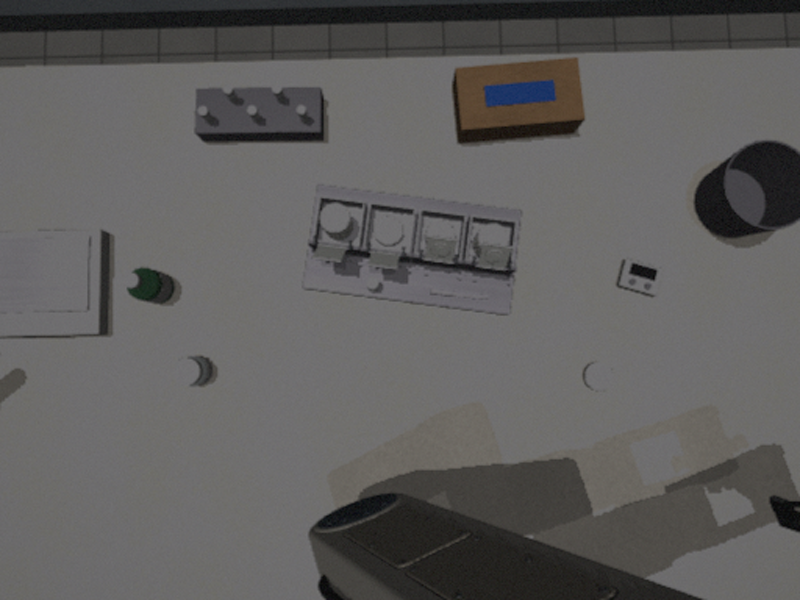

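View pics/side0b.png

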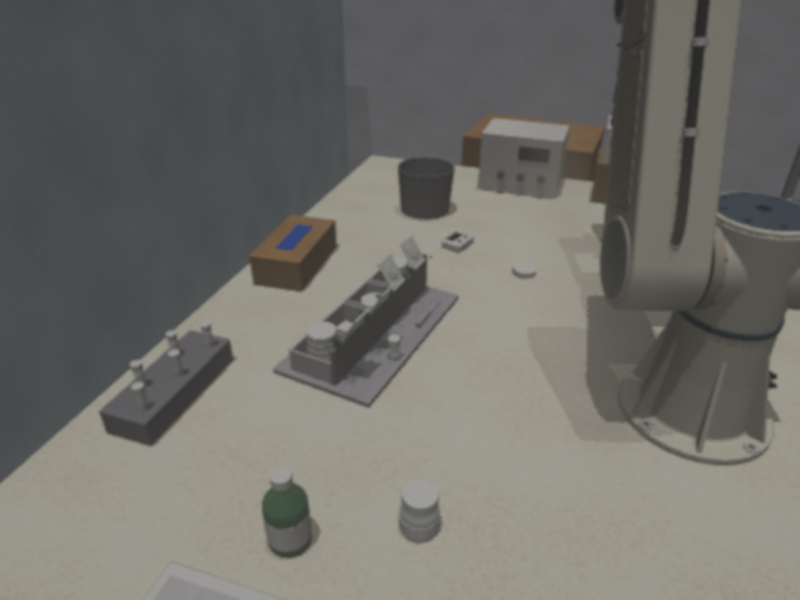

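The top view shows the station at about (310–520, 185–310). The two left tags lean towards the robot and the two right tags lean over their bins. I need a closer look at how full each bin is.

```bash
python3 - <<'E'
import cv2,numpy as np
a=cv2.imread("pics/top0.png")[112:206,188:340];b=cv2.imread("pics/side0.png")[145:260,170:300]
a=cv2.resize(a,(800,495),interpolation=cv2.INTER_CUBIC); b=cv2.resize(b,(678,600),interpolation=cv2.INTER_CUBIC)
f=lambda i:np.clip(255*(i/255.)**.7*1.25,0,255).astype('uint8')
cv2.imwrite("pics/topc.png",f(a));cv2.imwrite("pics/sidec.png",f(b))
E
```

```text
(no output)
```

View pics/topc.png

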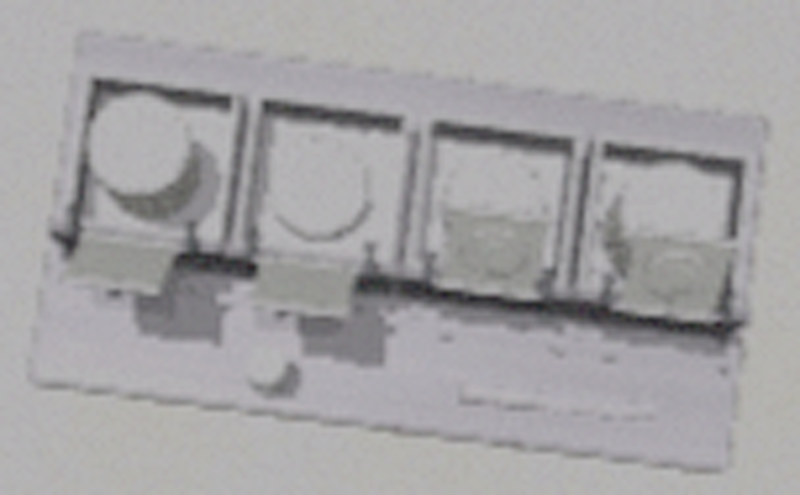

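View pics/sidec.png

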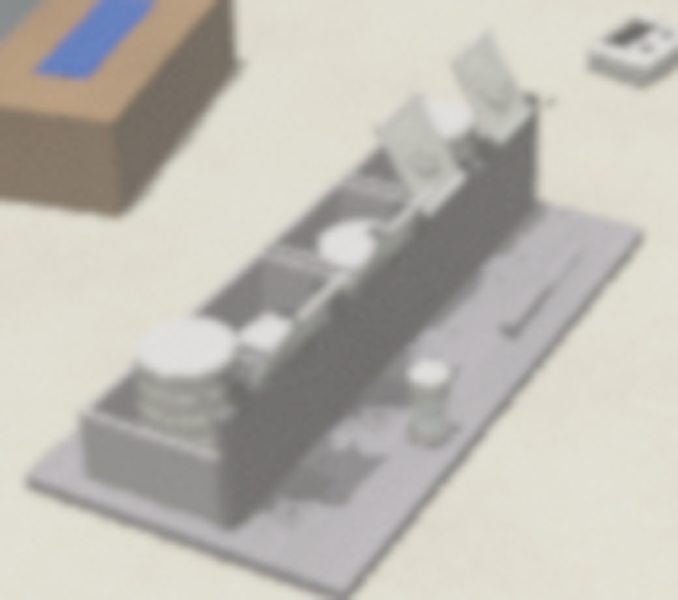

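The full bins are the leftmost (y≈0.105; its tag leans to the robot, so it is wrong) and the rightmost (tag over the bin, so it is right). The two middle bins are low. Of those, the second tag is right and the third leans over its bin, so it is wrong. Next I fit the station pose.

```bash
cat >> h.py <<'E'
def stn(p,X):
    c,s=np.cos(p[2]),np.sin(p[2]); return np.array([p[0]+c*X[0]-s*X[1],p[1]+s*X[0]+c*X[1],X[2]])
E
python3 - <<'E'
from h import *
from scipy.optimize import least_squares
k=5.263
pix=lambda u,v:np.array([188+(u+.5)/k-.5,112+(v+.5)/k-.5])
C=[((78,30),1,1),((768,118),1,-1),((30,385),-1,1),((730,470),-1,-1)]
T=[((68,275),-.031,.1425+.025),((165,290),-.031,.1425-.025),((250,300),-.031,.0475+.025),((350,313),-.031,.0475-.025),
((445,205),.031,-.0475+.025),((550,222),.031,-.0475-.025),((625,235),.031,-.1425+.025),((728,245),.031,-.1425-.025)]
def res(p):
    r=[proj("top",stn(p,(p[3]+sx*.1025,sy*.2,.012)))-pix(*uv) for uv,sx,sy in C]
    r+=[proj("top",stn(p,(x,y,.148)))-pix(*uv) for uv,x,y in T]
    return np.ravel(r)
s=least_squares(res,[.55,-.03,0,0]); p=s.x; print(p, np.round(s.fun.reshape(-1,2),1).tolist())
np.save("p.npy",p[:3])
for i,y in enumerate((.1425,.0475,-.0475,-.1425)): print(i+1,"hinge",stn(p,(0,y,.097)),"bin",stn(p,(.056,y,.05)))
print("pre1",stn(p,(-.075,.1425,.125)),"end1",stn(p,(.012,.1425,.125)));print("pre3",stn(p,(.075,-.0475,.125)),"end3",stn(p,(-.012,-.0475,.125)))
o=monitor.get_obs();print(o["eef_pos"],np.round(o["tcp_rot"],3))
E
```

```text
[ 0.5732133  -0.03142897 -0.15418589  0.03007632] [[0.1, 0.2], [-0.1, 0.1], [-0.5, -0.8], [-0.6, 0.3], [-1.4, 0.6], [-1.1, 0.2], [-0.5, 0.5], [-0.7, 0.4], [1.0, 0.2], [-0.2, -0.6], [2.3, -0.9], [1.5, -0.4]]
1 hinge [0.59509783 0.10938054 0.097     ] bin [0.6504335 0.1007803 0.05     ]
2 hinge [0.58050814 0.01550753 0.097     ] bin [0.63584381 0.00690729 0.05      ]
3 hinge [ 0.56591845 -0.07836547  0.097     ] bin [ 0.62125412 -0.08696571  0.05      ]
4 hinge [ 0.55132876 -0.17223848  0.097     ] bin [ 0.60666443 -0.18083872  0.05      ]
pre1 [0.52098757 0.12089871 0.125     ] end1 [0.60695548 0.10753763 0.125     ]
pre3 [ 0.64002872 -0.08988365  0.125     ] end3 [ 0.55406081 -0.07652256  0.125     ]
[ 0.1840076  -0.59729981  0.23129106] [[ 0.956  0.294  0.   ]
 [ 0.294 -0.956  0.   ]
 [ 0.    -0.    -1.   ]]
```

```bash
python3 -m pendant '{"delta_pos":[[2.3,2.5,0],[2.3,2.5,0],[2.3,2.5,0],[2.3,2.5,0],[2.3,2.5,0],[2.3,2.5,0],[2.3,2.5,0],[2.3,2.5,0]],"spin":[-0.056,-0.056,-0.056,-0.056,-0.056,-0.056,-0.056,-0.056],"gripper":[1,1,1,1,1,1,1,1]}'
python3 -m pendant '{"delta_pos":[[2.3,2.5,0],[2.3,2.5,0],[2.3,2.5,0],[2.3,2.5,0],[2.3,2.5,0],[2.3,2.5,0],[2.3,2.5,0],[2.3,2.5,0]],"spin":[0,0,0,0,0,0,0,0],"gripper":[1,1,1,1,1,1,1,1]}'
```

```text
time_s: 1.67
eef_pos: [0.3689, -0.396, 0.2315]
tcp_rot: [[0.988, -0.152, 0.0], [-0.152, -0.988, -0.0], [0.0, 0.0, -1.0]]
force: [0.4, -1.0, -0.3]
width: -0.002
finger_force: 0.0
time_s: 2.33
eef_pos: [0.553, -0.1959, 0.2314]
tcp_rot: [[0.989, -0.149, 0.0], [-0.149, -0.989, -0.0], [0.0, 0.0, -1.0]]
force: [0.8, -0.9, 0.4]
width: 0.002
finger_force: 0.0
```

```bash
python3 -m pendant '{"delta_pos":[[2.2,2.6,0],[2.2,2.6,0],[2.2,2.7,0],[2.1,2.7,0],[0,0,0]],"spin":[0,0,0,0,0],"gripper":[1,1,1,1,1]}'
python3 - <<'E'
from h import *
im=viewer.camera("wrist"); p=np.load("p.npy")
for th in("tag_a","stack_full_1","stack_low_1"): print(th,find(th,"wrist"))
f=cv2.cvtColor(im,cv2.COLOR_RGB2BGR)
for y in(.1425,.0475,-.0475,-.1425):
    for X in((0,y,.097),(.031,y-.025,.148),(.031,y+.025,.148),(-.031,y-.025,.148),(-.031,y+.025,.148)):
        u=proj("wrist",stn(p,X))
        if np.all(np.abs(u)<2000): cv2.circle(f,tuple(int(round(a)) for a in u),3,(0,0,255),1)
cv2.imwrite("pics/w1.png",cv2.resize(f,(800,600)))
E
```

```text
time_s: 2.75
eef_pos: [0.6423, -0.0868, 0.2312]
tcp_rot: [[0.989, -0.146, 0.002], [-0.146, -0.989, 0.002], [0.002, -0.002, -1.0]]
force: [-0.2, -0.4, -0.7]
width: -0.002
finger_force: 0.0
tag_a [(0.92, array([0.57 , 0.018, 0.115])), (0.85, array([0.576, 0.107, 0.126]))]
stack_full_1 [(0.64, array([0.646, 0.087, 0.096])), (0.57, array([ 0.606, -0.176,  0.091]))]
stack_low_1 [(0.8, array([0.63 , 0.004, 0.03 ])), (0.57, array([ 0.619, -0.097,  0.042])), (0.54, array([0.592, 0.095, 0.078]))]
```

View pics/w1.png

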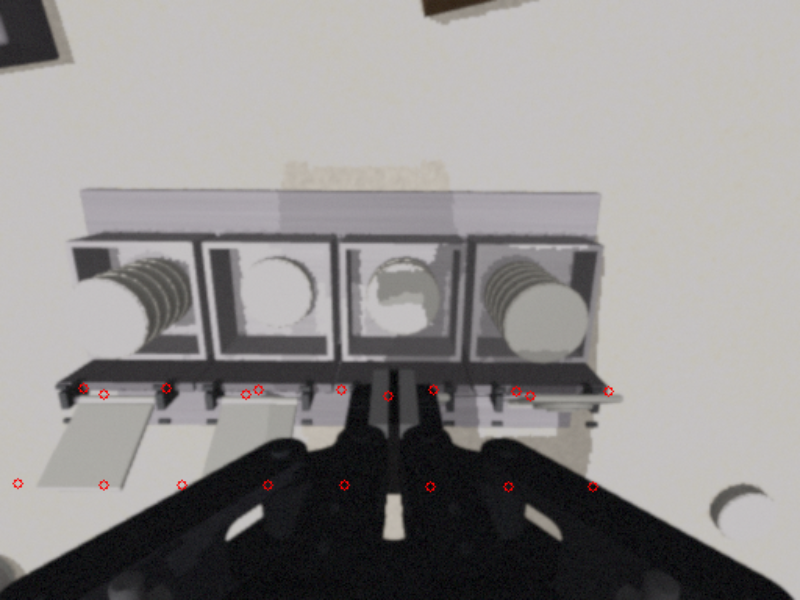

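All four bins are confirmed: outer bins full, middle two low. The dots sit about 6 mm to +y of the real tags, so I'll correct for that and push tag 3 towards -x.

```bash
python3 -m pendant '{"delta_pos":[[0,-0.3,-2.4],[0,-0.3,-2.4],[0,0,-2.4],[0,0,-2.2],[0,0,0]],"spin":[0,0,0,0,0],"gripper":[1,1,1,1,1]}'
python3 -m pendant '{"delta_pos":[[-1,0.15,0],[-1,0.15,0],[-1,0.15,0],[-1,0.15,0],[-1,0.15,0],[-0.8,0.12,0],[0,0,0]],"spin":[0,0,0,0,0,0,0],"gripper":[1,1,1,1,1,1,1]}'
```

```text
time_s: 3.37
eef_pos: [0.6353, -0.0983, 0.1331]
tcp_rot: [[0.989, -0.15, -0.007], [-0.15, -0.989, 0.001], [-0.007, 0.0, -1.0]]
force: [-0.8, 0.2, -0.5]
width: 0.001
finger_force: 0.0
time_s: 3.95
eef_pos: [0.5791, -0.0883, 0.1377]
tcp_rot: [[0.989, -0.148, -0.001], [-0.148, -0.989, 0.0], [-0.001, 0.0, -1.0]]
force: [0.2, -0.7, 0.1]
width: 0.001
finger_force: 0.0
```

```bash
python3 -m pendant '{"delta_pos":[[-0.5,0.08,0],[-0.5,0.07,0],[-0.2,0,0],[0,0,0],[0,0,0]],"spin":[0,0,0,0,0],"gripper":[1,1,1,1,1]}'
python3 -m pendant '{"delta_pos":[[1,-0.1,0.5],[0,0,3],[0,0,3],[0,0,3],[0,0,0]],"spin":[0,0,0,0,0],"gripper":[1,1,1,1,1]}'
python3 - <<'E'
from h import *
im=viewer.camera("wrist"); print(find("tag_a","wrist"))
b=viewer.camera("side"); print(find("tag_a","side"))
b=cv2.resize(b[145:260,170:300],(434,384)); cv2.imwrite("pics/w2.png",np.hstack([cv2.resize(im,(366,384))*0+cv2.resize(im[150:384,:],(366,384)),b])[:,:,::-1])
E
```

```text
time_s: 4.37
eef_pos: [0.5691, -0.0871, 0.1372]
tcp_rot: [[0.989, -0.149, 0.0], [-0.149, -0.989, 0.0], [0.0, -0.0, -1.0]]
force: [-0.4, -0.8, -0.3]
width: 0.0
finger_force: 0.0
time_s: 4.78
eef_pos: [0.5824, -0.0886, 0.2382]
tcp_rot: [[0.989, -0.149, 0.009], [-0.149, -0.989, -0.001], [0.009, 0.0, -1.0]]
force: [0.8, -0.9, 0.4]
width: 0.002
finger_force: 0.0
[(0.96, array([0.576, 0.108, 0.122])), (0.88, array([ 0.552, -0.077,  0.115])), (0.74, array([0.561, 0.018, 0.122]))]
[(0.56, array([ 0.54 , -0.066,  0.131])), (0.43, array([ 0.566, -0.169,  0.126])), (0.41, array([0.57 , 0.122, 0.133])), (0.21, array([0.605, 0.136, 0.051]))]
```

View pics/w2.png

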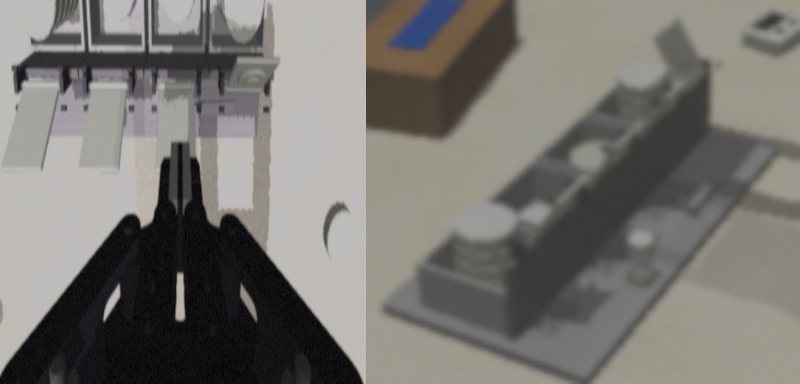

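Tag 3 now leans towards the robot with its plain face up (left crop, about (172,110)). Next is tag 1, pushed from the robot side.

```bash
python3 -m pendant '{"delta_pos":[[-0.8,2.6,0],[-0.8,2.6,0],[-0.8,2.6,0],[-0.8,2.6,0],[-0.8,2.6,0],[-0.8,2.6,0],[-0.8,2.5,0],[-0.7,2.3,0]],"spin":[0,0,0,0,0,0,0,0],"gripper":[1,1,1,1,1,1,1,1]}'
python3 -m pendant '{"delta_pos":[[0,0,-2.5],[0,0,-2.5],[0,0,-2.5],[0,0,-2.4],[0,0,0],[0,0,0]],"spin":[0,0,0,0,0,0],"gripper":[1,1,1,1,1,1]}'
```

```text
time_s: 5.65
eef_pos: [0.5145, 0.1171, 0.2307]
tcp_rot: [[0.989, -0.148, -0.003], [-0.148, -0.989, -0.0], [-0.003, 0.001, -1.0]]
force: [0.5, -0.1, 0.0]
width: -0.001
finger_force: 0.0
time_s: 6.15
eef_pos: [0.5144, 0.1155, 0.1315]
tcp_rot: [[0.989, -0.149, -0.005], [-0.149, -0.989, -0.001], [-0.004, 0.002, -1.0]]
force: [0.2, 1.0, 0.8]
width: -0.001
finger_force: 0.0
```

```bash
python3 -m pendant '{"delta_pos":[[1,-0.15,0.5],[1,-0.15,0],[1,-0.15,0],[1,-0.15,0],[1,-0.15,0],[1,-0.15,0],[1,-0.15,0],[0.5,0,0]],"spin":[0,0,0,0,0,0,0,0],"gripper":[1,1,1,1,1,1,1,1]}'
python3 -m pendant '{"delta_pos":[[0.3,0,0],[0.2,0,0],[0,0,0],[0,0,0]],"spin":[0,0,0,0],"gripper":[1,1,1,1]}'
python3 -m pendant '{"delta_pos":[[-1,0.1,0.5],[0,0,3],[0,0,3],[0,0,3],[0,0,3],[0,0,0],[0,0,0]],"spin":[0,0,0,0,0,0,0],"gripper":[1,1,1,1,1,1,1]}'
python3 - <<'E'
from h import *
im=viewer.camera("wrist"); print(find("tag_a","wrist"))
a=viewer.camera("top")[112:206,188:340]; b=viewer.camera("side")[145:260,170:300]
cv2.imwrite("pics/w3.png",np.hstack([cv2.resize(a,(440,272)),cv2.resize(b,(308,272))])[:,:,::-1])
E
```

```text
time_s: 6.82
eef_pos: [0.5927, 0.105, 0.1383]
tcp_rot: [[0.989, -0.149, 0.001], [-0.149, -0.989, -0.0], [0.001, -0.0, -1.0]]
force: [0.4, 0.1, 0.3]
width: -0.004
finger_force: 0.0
time_s: 7.15
eef_pos: [0.5956, 0.1054, 0.1381]
tcp_rot: [[0.989, -0.149, -0.001], [-0.149, -0.989, -0.0], [-0.001, 0.0, -1.0]]
force: [-0.3, -0.1, -0.1]
width: 0.003
finger_force: 0.0
time_s: 7.73
eef_pos: [0.5861, 0.1067, 0.2656]
tcp_rot: [[0.989, -0.148, 0.004], [-0.148, -0.989, 0.001], [0.004, -0.001, -1.0]]
force: [0.9, 0.4, -0.6]
width: -0.001
finger_force: 0.0
[(0.81, array([0.56 , 0.016, 0.123])), (0.68, array([ 0.545, -0.077,  0.121])), (0.66, array([ 0.555, -0.158,  0.102])), (0.61, array([0.61 , 0.102, 0.134]))]
```

View pics/w3.png

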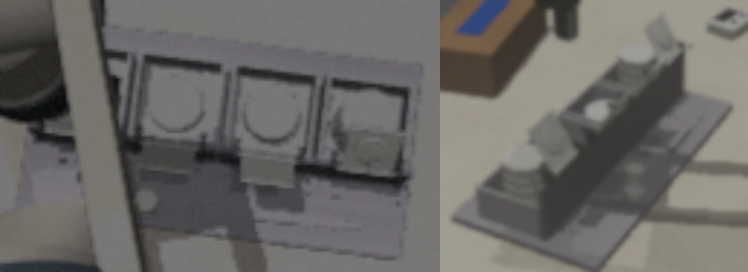

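Tag 1 now leans over its full bin (side crop, about (555,140)), tags 2 and 3 lean to the robot, and tag 4 is unchanged. The dishes, vial and forceps haven't moved, and the tool is clear.

```bash
python3 -c "
from rig import manip; print(manip.close_job())"
```

```text
the job is handed in; nothing more can be done
None
```

I tipped the two wrong tags (leftmost over its full bin, third from left towards the robot) and left the two correct ones alone; the final pictures showed all four tags right and nothing else moved, and the job is handed in.

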